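# Make up two microscope inspection kits

## Task

Make up the two inspection kits: first fill the blue tray with the red specimen, the green specimen and the short objective with the yellow ring, and only when that kit is complete put the black specimen and the long objective with the red ring in the orange tray. Stand each thing upright on the floor of a pocket of its own; any pocket of the right tray will do. Leave the white specimen, the green-ringed objective and the brown bottle standing where they are.

Things in the scene. Friction and masses are not known exactly. Their poses are not given: they have to be found in the camera images.
- tray_blue: Blue kit tray, 58 x 182 mm, fixed to the bench, with three open 50 x 50 mm pockets in a row along its y axis, centred at y = -62, 0 and +62 mm (x = 0). Pocket floors 3 mm, all rims 9 mm above the bench; walls between pockets 12 mm, outer walls 4 mm. Origin: centre of its underside, z up. Pockets start empty; each takes only one thing. The row runs roughly away from the robot.
- tray_orange: Orange kit tray, 58 x 182 mm, fixed to the bench, with three open 50 x 50 mm pockets in a row along its y axis, centred at y = -62, 0 and +62 mm (x = 0). Pocket floors 3 mm, all rims 9 mm above the bench; walls between pockets 12 mm, outer walls 4 mm. Origin: centre of its underside, z up. Pockets start empty; each takes only one thing. The row runs roughly away from the robot.
- specimen_red: Metallography specimen mounted in a red resin disc, 32 mm across, 28 mm high, a small steel chip showing in its top. Solid, flat top and bottom; stands upright on the bench, its origin at the centre of its underside, z up. About 50 g, varies.
- specimen_green: Metallography specimen mounted in a green resin disc, 32 mm across, 28 mm high, a small copper chip showing in its top. Solid, flat top and bottom; stands upright on the bench, its origin at the centre of its underside, z up. About 50 g, varies.
- specimen_black: Metallography specimen mounted in a black resin disc, 32 mm across, 28 mm high, a small brass chip showing in its top. Solid, flat top and bottom; stands upright on the bench, its origin at the centre of its underside, z up. About 50 g, varies.
- specimen_white: Metallography specimen mounted in a white resin disc, 32 mm across, 28 mm high, a small dark chip showing in its top. Not wanted in either kit. Solid, flat top and bottom; stands upright on the bench, its origin at the centre of its underside, z up. About 50 g, varies.
- objective_short_yellow: Short microscope objective, 46 mm high, silvery, with a yellow ring round the top of its barrel (30 to 36 mm up). A short foot 30 mm across and 6 mm high, then a plain barrel 32 mm across for gripping; above it a tapering steel nose 20 mm narrowing to 14 mm across. Stands upright, nose up; origin at the centre of its underside, z up. About 100 g, varies.
- objective_long_red: Long microscope objective, 62 mm high, silvery, with a red ring round the top of its barrel (42 to 48 mm up). A short foot 30 mm across and 6 mm high, then a plain barrel 32 mm across for gripping; above it a tapering steel nose 20 mm narrowing to 14 mm across. Stands upright, nose up; origin at the centre of its underside, z up. About 150 g, varies.
- objective_long_green: Long microscope objective, 62 mm high, silvery, with a green ring round the top of its barrel (42 to 48 mm up). Not wanted in either kit. A short foot 30 mm across and 6 mm high, then a plain barrel 32 mm across for gripping; above it a tapering steel nose 20 mm narrowing to 14 mm across. Stands upright, nose up; origin at the centre of its underside, z up. About 150 g.
- brown_bottle: Small brown glass bottle with a black cap and a paper label, 36 mm across, 62 mm high, standing among the stock; not part of the kits. Origin at the centre of its underside, z up.
Things that resemble listed ones, but are neither listed nor needed, are in the scene too. There is more than one size of the tray_blue; the job needs the smaller.

How it is judged:
On the way, in this order (a step that is already met when the one before it is completed fails the run):
1. the blue kit is complete (x of specimen_red in the frame of tray_blue between -0.013 and 0.013 m and z of specimen_red in the frame of tray_blue between 0 and 0.006 m and angle between each of specimen_red, specimen_green, objective_short_yellow's own z axis and vertical below 0.1 rad and (y of specimen_red in the frame of tray_blue between -0.075 and -0.049 m or y of specimen_red in the frame of tray_blue between -0.013 and 0.013 m or y of specimen_red in the frame of tray_blue between 0.049 and 0.075 m) and x of specimen_green in the frame of tray_blue between -0.013 and 0.013 m and z of specimen_green in the frame of tray_blue between 0 and 0.006 m and (y of specimen_green in the frame of tray_blue between -0.075 and -0.049 m or y of specimen_green in the frame of tray_blue between -0.013 and 0.013 m or y of specimen_green in the frame of tray_blue between 0.049 and 0.075 m) and x of objective_short_yellow in the frame of tray_blue between -0.013 and 0.013 m and z of objective_short_yellow in the frame of tray_blue between 0 and 0.006 m and (y of objective_short_yellow in the frame of tray_blue between -0.075 and -0.049 m or y of objective_short_yellow in the frame of tray_blue between -0.013 and 0.013 m or y of objective_short_yellow in the frame of tray_blue between 0.049 and 0.075 m)), for 0.2 s.
2. the orange kit is complete (x of specimen_black in the frame of tray_orange between -0.013 and 0.013 m and z of specimen_black in the frame of tray_orange between 0 and 0.006 m and angle between each of specimen_black, objective_long_red's own z axis and vertical below 0.1 rad and (y of specimen_black in the frame of tray_orange between -0.075 and -0.049 m or y of specimen_black in the frame of tray_orange between -0.013 and 0.013 m or y of specimen_black in the frame of tray_orange between 0.049 and 0.075 m) and x of objective_long_red in the frame of tray_orange between -0.013 and 0.013 m and z of objective_long_red in the frame of tray_orange between 0 and 0.006 m and (y of objective_long_red in the frame of tray_orange between -0.075 and -0.049 m or y of objective_long_red in the frame of tray_orange between -0.013 and 0.013 m or y of objective_long_red in the frame of tray_orange between 0.049 and 0.075 m)), for 0.2 s.
At the end, for the whole second after the job is handed in: The five things stand in pockets of their own trays: underside within 3 mm of the pocket floor, within 13 mm of the pocket's centre along each tray axis, upright within 0.1 rad, at rest. White specimen, green-ringed objective and bottle stand upright within 25 mm of their starts (all of step 1 and all of step 2 and linear speed of each of specimen_red, specimen_green, objective_short_yellow, specimen_black, objective_long_red below 0.02 m/s and angular speed of each of specimen_red, specimen_green, objective_short_yellow, specimen_black, objective_long_red below 0.3 rad/s and distance of each of specimen_white, objective_long_green, brown_bottle from where it was at the start of the episode below 0.025 m and angle between each of specimen_white, objective_long_green, brown_bottle's own z axis and vertical below 0.15 rad); the robot touches nothing.
It fails at once if a thing for the orange tray was moved (more than 30 mm) while the blue kit was not complete (distance of any of specimen_black, objective_long_red from where it was at the start of the episode above 0.03 m and not (x of specimen_red in the frame of tray_blue between -0.013 and 0.013 m and z of specimen_red in the frame of tray_blue between 0 and 0.006 m and angle between each of specimen_red, specimen_green, objective_short_yellow's own z axis and vertical below 0.1 rad and (y of specimen_red in the frame of tray_blue between -0.075 and -0.049 m or y of specimen_red in the frame of tray_blue between -0.013 and 0.013 m or y of specimen_red in the frame of tray_blue between 0.049 and 0.075 m) and x of specimen_green in the frame of tray_blue between -0.013 and 0.013 m and z of specimen_green in the frame of tray_blue between 0 and 0.006 m and (y of specimen_green in the frame of tray_blue between -0.075 and -0.049 m or y of specimen_green in the frame of tray_blue between -0.013 and 0.013 m or y of specimen_green in the frame of tray_blue between 0.049 and 0.075 m) and x of objective_short_yellow in the frame of tray_blue between -0.013 and 0.013 m and z of objective_short_yellow in the frame of tray_blue between 0 and 0.006 m and (y of objective_short_yellow in the frame of tray_blue between -0.075 and -0.049 m or y of objective_short_yellow in the frame of tray_blue between -0.013 and 0.013 m or y of objective_short_yellow in the frame of tray_blue between 0.049 and 0.075 m))).
It fails at once if the white specimen, the green-ringed objective or the brown bottle was shifted more than 25 mm or knocked over (not (distance of each of specimen_white, objective_long_green, brown_bottle from where it was at the start of the episode below 0.025 m and angle between each of specimen_white, objective_long_green, brown_bottle's own z axis and vertical below 0.15 rad)).
It also fails if it takes over 118 s, if anything falls off the work surface, if the arm or the gripper's body presses on something with over 40 N, if the wrist force passes 120 N, or if a joint passes its speed limit or range.

## Robot

A 7-joint arm with a two-finger parallel gripper is mounted at the origin on the work surface. World frame = base frame: x ahead of the robot, y to its left, z up, the work surface at z = 0. Lengths are in m, angles in rad, forces in N, time in s.
With the tool pointing down it reaches from about 0.425 to 0.875 m from the base axis. Payload 9.9 kg.
Tool frame: the origin (TCP) lies on the mounting face of the last link; the fingertips stand 173 mm ahead of it and the grasp point (between the pads) lies 155 mm ahead of it (ctrl.grip_point_offset is the distance from the TCP to the grasp point, in m); z points along the fingers, y is the line along which they close (so a half turn about z gives the same grasp; the last joint's range is limited). The gripper opens to 85 mm and grips with 20 to 120 N. Pads are 22 mm wide; open, the fingers measure 114 mm over their backs; the gripper's body (76 mm by 85 mm) begins 54 mm behind the grasp point. The pads swing forward as they close: fully open they stand 13 mm farther back than shut.
Start: joints at [-1.423, 0.576, 0.025, 1.437, -0.015, 1.129, -0.057], TCP at [0.155, 0.657, 0.405] pointing down, gripper open.
Joint ranges: [-2.76, 2.76], [-0.34, 2.15], [-1.52, 1.57], [0.19, 2.46], [-1.09, 4.23], [0.17, 1.99], [-2.82, 2.82]. Speed limits (rad/s): [2.22, 2.22, 3.01, 3.01, 3.14, 3.14, 3.14].

## Interface

Orientations are given as a rotation vector (axis times angle).
In Python, from plant import ctrl gives the robot as it stands.
- The arm moves only by the tool drive_tool, never from a script. Its argument "targets" is a list of rows, each a list of 6 numbers: the shift along the world's x, y, z normalised to -1 to 1, where 1 is 0.4 m, then the turn, a rotation vector about the world's x, y, z normalised to -1 to 1, where 1 is 90 degrees. In form: [[tx, ty, tz, wx, wy, wz], ...]. A call has 1 to 12 rows; each row shifts and turns the commanded pose from where the row before left it; what a row does not reach is not made up. A row lasts 1/12 s, in which the tool goes at most 41.7 mm and 7.16 degrees, less where a joint would pass 70% of its speed; a pose out of reach is approached as far as the arm can. A call with a number of a shift or a turn outside -1 to 1 is refused whole. A call with a gripper value outside its range is refused whole. "claw" is the closure, from -1 (fully open) to 1 (shut), set as the call begins (left out, the last holds). The fingers move at their own pace and stop on an object; "force" is the grip in N (left out, the last holds). Time passes only in rows, so rows that do not move let the fingers close. It gives the time, the measured TCP pose, the force, the opening and the grip force at its end, in the units of the state.
- ctrl.observe(): the state, without advancing time (a new reading comes with each control period).
- ctrl.snapshot(name): name is "side" or "top" or "wrist"; returns a dict with "img" (480x640x3 uint8, blue, green, red), "z_map" (480x640 float32, m along the optical axis (not along the pixel's ray), 0 where there is no reading), "K" (3x3 intrinsics, pixels), "T" (4x4, takes a point from camera to world coordinates). Camera axes: x right, y down, z forward; pixel columns grow to the right and rows downward; lengths in m; the calibration is good to about 2 mm. A picture is of the moment at which its call begins.
- ctrl.finish_job(): hands the job in; it is judged then, once.
Trained networks look in a picture, given as the dict that the camera call returned (one of the last four; its "shot" number tells which), for a name from the list of things; names that differ only in an ending like _2 or _b are one class to them, and where a whole thing is asked for, a point or a joint stands for the part that bears it (a point fixed in the world has none). Each returns a list of dicts, best first, with "score" (0 to 1); they miss things now and then, are a little off and sometimes report something else, mostly with a low value. They report only what shows in the picture. A call takes as long as a camera call. They do not tell look-alikes from the thing itself.
- ctrl.trace(picture, query): "region" (480x640 bool, what is visible of it) and "box" ([left, top, width, height] in pixels, round what is visible of it).
The state is a dict: "t": time; "joint_pos": joint angles; "qd": joint speeds; "joint_torque": joint torques, N m; "eef_pos": TCP position; "eef_rot": TCP orientation; "ft_force": force on the tool from outside, world axes, zero at the start; "wrist_torque": the same for the moment, N m; "finger_gap": opening from 0.0 (shut) to 1.0 (fully open); "finger_force": force on a finger pad.
Only numpy, scipy, OpenCV 4.12 (cv2) and the standard library are available. Lean on these libraries where they do the work, as an engineer would, in place of code of your own. Each camera call takes 0.05 s, during which the arm holds its last target. There are 200 camera calls.

## Working session

There is one attempt and no reset: what is moved stays moved. The work goes in short steps, Python scripts to look and compute and a tool call to move; the robot and the scene stay as the last step left them, time stands still between calls to the robot, and variables do not carry over. Pictures are saved under pics/ and viewed, at most 14 in all, crops included, and the job is handed in when it is done.

Besides the shell and the picture viewer there is one more tool, called after "Request:" in YAML: its name, and indented under it one key for each argument. drive_tool: Moves the arm, as the interface text tells. Its arguments: {"type":"object","properties":{"targets":{"type":"array"},"claw":{"type":"number"},"force":{"type":"number"}},"required":["targets"]}

```bash
ls; mkdir -p pics
cat > h.py <<'E'
import numpy as np, cv2
from plant import ctrl
def shot(n,f=None):
    s=ctrl.snapshot(n)
    if f: cv2.imwrite('pics/'+f,s['img'])
    return s
def world(s):
    z=s['z_map'];K=s['K'];v,u=np.mgrid[:480,:640]
    p=np.stack([(u-K[0,2])/K[0,0]*z,(v-K[1,2])/K[1,1]*z,z,np.ones_like(z)],-1)@s['T'].T
    p=p[...,:3]; p[z==0]=np.nan
    return p
E
python3 - <<'E'
from h import *
o=ctrl.observe();print({k:np.round(v,3) for k,v in o.items()})
for n in ('top','side'):
    s=shot(n,n+'0.png');P=world(s);np.savez(n+'0.npz',P=P,img=s['img'],K=s['K'],T=s['T'])
    print(n,np.round(s['T'],3).tolist(),s['K'][0,0])
    for q in ['tray_blue','tray_orange','specimen_red','specimen_green','specimen_black','specimen_white','objective_short_yellow','objective_long_red','objective_long_green','brown_bottle']:
        for d in ctrl.trace(s,q):
            r=d['region'];p=P[r];p=p[~np.isnan(p[:,0])]
            print(q,round(d['score'],2),d['box'],np.round(np.median(p,0),3) if len(p) else None, np.round(np.percentile(p[:,2],97),3) if len(p) else None)
E
```

```text
pics
{'t': np.float64(0.0), 'joint_pos': array([-1.423,  0.577,  0.025,  1.438, -0.015,  1.129, -0.057]), 'qd': array([ 0.002, -0.   , -0.   ,  0.001, -0.   , -0.002, -0.001]), 'joint_torque': array([-1.0000e-03, -7.6578e+01,  2.2500e+00, -2.8597e+01,  1.5000e-02,
        1.3000e-02,  0.0000e+00]), 'eef_pos': array([0.155, 0.657, 0.404]), 'eef_rot': array([-3.63e-01, -3.12e+00,  3.00e-03]), 'ft_force': array([ 0.162, -0.446, -0.427]), 'wrist_torque': array([-0.01 ,  0.021, -0.031]), 'finger_force': np.float64(0.0), 'finger_gap': np.float64(1.003)}
top [[0.148, -0.968, 0.204, 0.326], [-0.989, -0.144, 0.034, -0.017], [-0.003, -0.206, -0.978, 0.925], [0.0, 0.0, 0.0, 1.0]] 463.8486724754127
tray_blue 0.91 [137.4, 246.0, 97.1, 127.0] [0.312 0.258 0.005] 0.014
tray_blue 0.83 [182.3, 142.9, 55.7, 89.9] [0.567 0.272 0.004] 0.011
tray_orange 0.75 [443.8, 196.6, 50.6, 89.3] [ 0.531 -0.27   0.004] 0.011
specimen_red 0.68 [315.5, 252.6, 15.9, 18.5] [0.446 0.01  0.028] 0.032
specimen_red 0.54 [335.9, 205.6, 19.1, 17.2] [ 0.548 -0.015  0.028] 0.031
specimen_green 0.71 [377.7, 254.1, 17.1, 18.1] [ 
[... 819 characters left out ...]
.27   0.003] 0.01
specimen_red 0.61 [291.2, 245.5, 19.4, 22.9] [0.444 0.004 0.025] 0.029
specimen_green 0.87 [342.3, 283.6, 19.9, 25.6] [ 0.457 -0.115  0.026] 0.029
specimen_black 0.74 [384.4, 189.3, 19.1, 25.8] [0.653 0.004 0.03 ] 0.045
specimen_black 0.64 [395.1, 263.9, 18.2, 23.1] [ 0.549 -0.134  0.025] 0.029
specimen_white 0.77 [345.4, 226.9, 19.4, 21.7] [ 0.546 -0.02   0.025] 0.029
objective_short_yellow 0.59 [382.4, 191.9, 19.8, 22.7] [0.653 0.004 0.029] 0.045
objective_long_red 0.86 [256.0, 192.3, 19.9, 36.3] [0.451 0.119 0.037] 0.061
objective_long_green 0.62 [438.0, 213.9, 23.7, 35.2] [ 0.673 -0.119  0.038] 0.061
brown_bottle 0.81 [301.3, 168.1, 17.8, 37.7] [0.553 0.116 0.035] 0.062
```

Run:
```python
import cv2
a=cv2.imread('pics/top0.png');cv2.imwrite('pics/t1.png',cv2.resize(a[120:390,120:520],(800,540),interpolation=cv2.INTER_CUBIC))
a=cv2.imread('pics/side0.png');cv2.imwrite('pics/s1.png',cv2.resize(a[110:400,80:520],(800,527),interpolation=cv2.INTER_CUBIC))
```

```text
(no output)
```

View pics/t1.png

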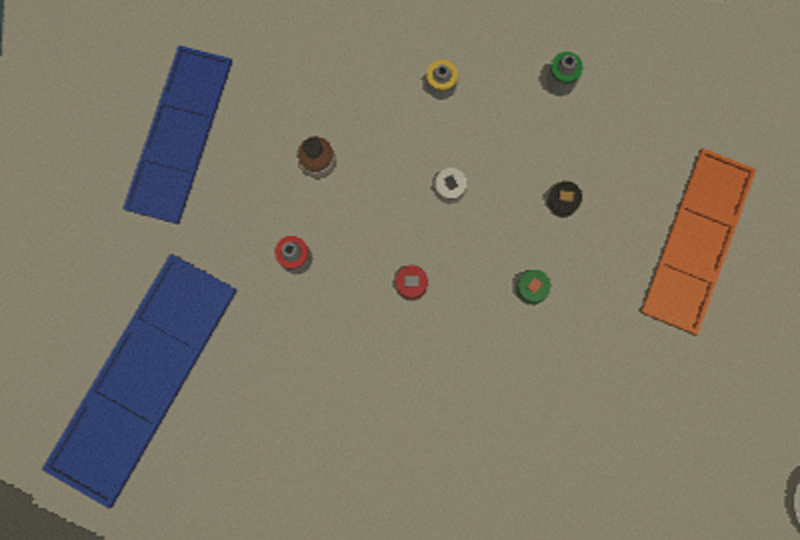

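View pics/s1.png

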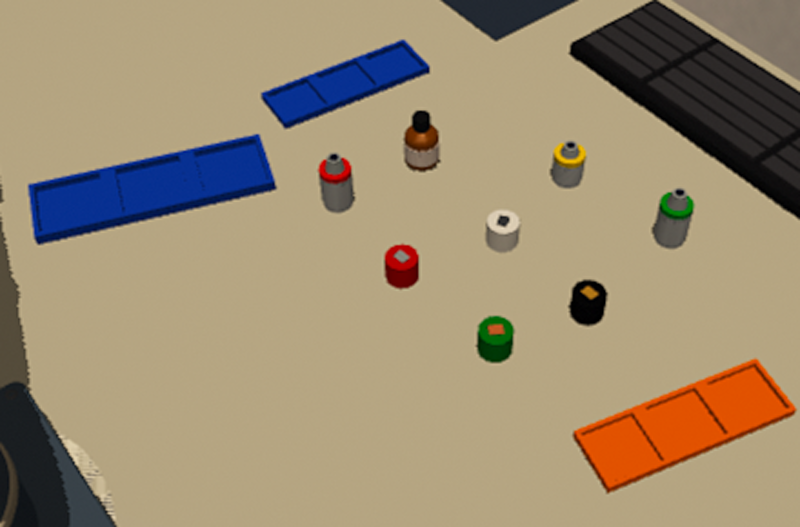

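The top crop shows the two blue trays: a small one at (180,135) and a big one at (140,380). The small one fits, being about 90 px long against 127. The orange tray is at (698,240). Red specimen is at (411,282), green at (533,286), black at (565,198), white at (451,184). The short yellow objective is at (442,75), long red at (291,252), long green at (566,67), and the bottle at (316,155). Next I'll measure the poses exactly.

```bash
cat >> h.py <<'E'
H={'specimen_red':28,'specimen_green':28,'specimen_black':28,'specimen_white':28,'objective_short_yellow':36,'objective_long_red':48,'objective_long_green':48,'brown_bottle':0}
def locate(s,P,q,near=None):
    """centre of the 32 mm disc face (specimen top / ring top) by fixed-radius circle fit"""
    for d in ctrl.trace(s,q):
        p=P[d['region']];p=p[~np.isnan(p[:,0])]
        m=np.median(p,0)
        if near is not None and np.hypot(*(m[:2]-near))>.03: continue
        h=H[q]/1000
        t=p[abs(p[:,2]-h)<.004][:,:2].astype(np.float32)
        c,r=cv2.minEnclosingCircle(t); 
        return np.round(c,4),round(r,4),np.round(cv2.minAreaRect(t)[0],4),len(t),round(float(np.median(p[abs(p[:,2]-h)<.004][:,2])),4)
E
python3 - <<'E'
from h import *
for n in ('top','side'):
    s=shot(n);P=world(s)
    for q in list(H)[:7]: print(n,q,*(locate(s,P,q) or ()))
    for q in ('tray_blue','tray_orange'):
        for d in ctrl.trace(s,q):
            r=d['region'];p=P[r];p=p[~np.isnan(p[:,0])];p=p[(p[:,2]>-.003)&(p[:,2]<.02)]
            for hi,pp in (('all',p),('rim',p[p[:,2]>.0065])): 
                if len(pp)>9: print(n,q,hi,np.round(cv2.minAreaRect((pp[:,:2]*1000).astype(np.float32))[0],1),*np.round(cv2.minAreaRect((pp[:,:2]*1000).astype(np.float32))[1:][0],1),round(cv2.minAreaRect((pp[:,:2]*1000).astype(np.float32))[2],2),len(pp))
E
```

```text
top specimen_red [0.4467 0.0095] 0.0154 [0.4468 0.0097] 192 0.028
top specimen_green [ 0.4603 -0.1093] 0.0155 [ 0.4596 -0.1093] 192 0.028
top specimen_black [ 0.5534 -0.129 ] 0.016 [ 0.5535 -0.1295] 190 0.0281
top specimen_white [ 0.55  -0.014] 0.0158 [ 0.5497 -0.0139] 191 0.0279
top objective_short_yellow [0.6586 0.01  ] 0.0162 [0.6591 0.0101] 132 0.0361
top objective_long_red [0.4553 0.1275] 0.0158 [0.4545 0.1269] 136 0.0479
top objective_long_green [ 0.6808 -0.1121] 0.0165 [ 0.6813 -0.1118] 124 0.0481
top tray_orange all [ 533.7 -270.5] 60.9 183.6 75.55 2628
top tray_orange rim [ 534.3 -269.6] 58.5 182.5 75.64 767
side specimen_red [0.4467 0.0099] 0.0173 [0.4477 0.0096] 212 0.027
side specimen_green [ 0.4608 -0.1096] 0.0175 [ 0.461 -0.11 ] 255 0.0269
side specimen_black [ 0.4604 -0.1085] 0.0177 [ 0.4617 -0.1095] 257 0.0269
side specimen_white [ 0.5508 -0.0145] 0.0169 [ 0.5508 -0.0146] 193 0.0269
side objective_short_yellow [0.6591 0.0106] 0.0171 [0.6587 0.0091] 126 0.0353
side objective_long_red [0.456 0.127] 0.0171 [0.4553 0.126 ] 129 0.0472
side objective_long_green [ 0.681  -0.1133] 0.017 [ 0.6807 -0.1135] 140 0.0472
side tray_blue all [571.2 274.8] 77.6 190.9 85.13 2007
side tray_blue rim [567.2 270.1] 62.8 183.1 83.67 489
side tray_blue all [317.2 258.4] 91.6 242.3 67.73 4278
side tray_blue rim [318.  256.5] 81.8 236.6 70.39 1452
side tray_blue all [ 472.1 -107. ] 53.8 26.2 27.17 138
side tray_blue rim [ 455.1 -118.4] 12.1 29.1 52.14 93
side tray_orange all [ 538.1 -267.8] 65.3 189.0 75.58 4132
side tray_orange rim [ 535.2 -269.8] 60.0 183.8 75.58 1125
```

Run:
```python
from h import *
for n in ('top','side','top'):
    s=shot(n);P=world(s);hsv=cv2.cvtColor(s['img'],cv2.COLOR_BGR2HSV)
    for lo,hi,c in (((105,120,30),(130,255,255),(.567,.271)),((4,150,60),(18,255,255),(.534,-.27))):
        m=cv2.inRange(hsv,lo,hi)>0
        m&=(np.hypot(P[...,0]-c[0],P[...,1]-c[1])<.11)&(P[...,2]>-.004)&(P[...,2]<.014)
        k=cv2.morphologyEx(m.astype(np.uint8),cv2.MORPH_OPEN,np.ones((3,3)))>0
        p=P[k]
        print(n,[np.round(x,1) for x in cv2.minAreaRect((p[:,:2]*1000).astype(np.float32))],[np.round(x,1) for x in cv2.minAreaRect((p[p[:,2]>.0065][:,:2]*1000).astype(np.float32))])
print(ctrl.grip_point_offset)
```

```text
top [array([565.1, 270.4]), array([ 57.2, 177. ]), np.float64(83.5)] [array([565. , 270.5]), array([ 57.2, 176.7]), np.float64(83.7)]
top [array([ 534.6, -269.8]), array([ 58.7, 183. ]), np.float64(76.0)] [array([ 534.6, -269.8]), array([ 58.7, 183. ]), np.float64(76.0)]
side [array([571.7, 270.2]), array([ 70.1, 192.9]), np.float64(86.3)] [array([567.7, 270.2]), array([ 62.2, 183.2]), np.float64(83.1)]
side [array([ 539.4, -268.1]), array([ 66.2, 191.4]), np.float64(75.9)] [array([ 534.8, -270.2]), array([ 60.5, 183.2]), np.float64(75.6)]
top [array([565.7, 270.6]), array([ 56.9, 177.7]), np.float64(83.6)] [array([564.7, 270.7]), array([ 56.9, 175.7]), np.float64(83.6)]
top [array([ 534.4, -269.9]), array([ 59.2, 182.6]), np.float64(75.7)] [array([ 534.5, -269.6]), array([ 58.7, 182.6]), np.float64(75.7)]
0.1547
```

Measured sizes: the small blue tray is about 57 × 180 mm, centred at (0.566, 0.2705), with its row at −6.4°. The other blue tray is about 80 × 237 mm, so the small one is right; both enlarged crops agree. Orange is at (0.5345, −0.2697), with its row at −14.3°. The gripper's closing line is already about across the rows, so no turning is needed.

Request:
drive_tool:
  targets:
    - [0.055,-0.0745,-0.0155,0,0,0]
    - [0.055,-0.0745,-0.0155,0,0,0]
    - [0.055,-0.0745,-0.0155,0,0,0]
    - [0.055,-0.0745,-0.0155,0,0,0]
    - [0.055,-0.0745,-0.0155,0,0,0]
    - [0.055,-0.0745,-0.0155,0,0,0]
    - [0.055,-0.0745,-0.0155,0,0,0]
    - [0.055,-0.0745,-0.0155,0,0,0]
    - [0.055,-0.0745,-0.0155,0,0,0]
    - [0.055,-0.0745,-0.0155,0,0,0]
    - [0.055,-0.0745,-0.0155,0,0,0]
    - [0.055,-0.0745,-0.0155,0,0,0]
  claw: -1
  force: 40

```text
t: 3.25
eef_pos: [0.4199, 0.2979, 0.3303]
eef_rot: [0.363, 3.12, 0.001]
ft_force: [0.4, 0.1, -0.0]
finger_gap: 0.999
finger_force: 0.0
```

Request:
drive_tool:
  targets:
    - [0.0075,-0.0805,-0.0165,0,0,0]
    - [0.0075,-0.0805,-0.0165,0,0,0]
    - [0.0075,-0.0805,-0.0165,0,0,0]
    - [0.0075,-0.0805,-0.0165,0,0,0]
    - [0.0075,-0.0805,-0.0165,0,0,0]
    - [0.0075,-0.0805,-0.0165,0,0,0]
    - [0.0075,-0.0805,-0.0165,0,0,0]
    - [0.0075,-0.0805,-0.0165,0,0,0]
    - [0.0075,-0.0805,-0.0165,0,0,0]
    - [0,0,0,0,0,0]
    - [0,0,0,0,0,0]

```text
t: 4.17
eef_pos: [0.4462, 0.0076, 0.2708]
eef_rot: [-0.37, -3.12, 0.001]
ft_force: [-0.2, 0.9, 0.6]
finger_gap: 0.997
finger_force: 0.0
```

Request:
drive_tool:
  targets:
    - [0.002,0.005,-0.044,0,0,0]
    - [0,0,-0.044,0,0,0]
    - [0,0,-0.044,0,0,0]
    - [0,0,-0.044,0,0,0]
    - [0,0,-0.044,0,0,0]
    - [0,0,0,0,0,0]

```text
t: 4.67
eef_pos: [0.4465, 0.0131, 0.1809]
eef_rot: [-0.359, -3.118, -0.0]
ft_force: [-0.8, -0.9, 0.0]
finger_gap: 0.997
finger_force: 0.0
```

Request:
drive_tool:
  targets:
    - [0,0,0,0,0,0]
    - [0,0,0,0,0,0]
    - [0,0,0,0,0,0]
    - [0,0,0,0,0,0]
    - [0,0,0,0,0,0]
    - [0,0,0,0,0,0]
    - [0,0,0,0,0,0]
    - [0,0,0,0,0,0]
  claw: 1
  force: 40

```text
t: 5.33
eef_pos: [0.4471, 0.0117, 0.1839]
eef_rot: [0.363, 3.119, 0.001]
ft_force: [-1.3, 0.6, 10.2]
finger_gap: 0.345
finger_force: 38.7
```

Request:
drive_tool:
  targets:
    - [0,0,0.055,0,0,0]
    - [0,0,0.055,0,0,0]
    - [0,0,0.055,0,0,0]
    - [0,0,0.055,0,0,0]
    - [0.018,0.083,0,0,0,0]
    - [0.018,0.083,0,0,0,0]
    - [0.018,0.083,0,0,0,0]
    - [0.018,0.083,0,0,0,0]
    - [0.018,0.083,0,0,0,0]
    - [0.018,0.083,0,0,0,0]
    - [0.018,0.083,0,0,0,0]
    - [0.018,0.083,0,0,0,0]

```text
t: 6.33
eef_pos: [0.5044, 0.2788, 0.2714]
eef_rot: [0.363, 3.12, 0.0]
ft_force: [0.0, -0.3, -0.6]
finger_gap: 0.341
finger_force: 40.0
```

Request:
drive_tool:
  targets:
    - [0,0,0,0,0,0]
    - [0,0,0,0,0,0]
    - [0,0,-0.04,0,0,0]
    - [0,0,-0.04,0,0,0]
    - [0,0,-0.04,0,0,0]

```text
t: 6.75
eef_pos: [0.5045, 0.2756, 0.2229]
eef_rot: [0.366, 3.12, -0.001]
ft_force: [0.4, -0.2, -0.6]
finger_gap: 0.348
finger_force: 40.0
```

Run:
```python
from h import *
o=ctrl.observe();print(np.round(o['eef_pos'],4),o['finger_gap'],o['finger_force'],o['ft_force'])
s=shot('wrist','w1.png');P=world(s)
d=ctrl.trace(s,'specimen_red');
for e in d:
  p=P[e['region']];print(e['score'],e['box'],np.nanmedian(p,0),np.nanpercentile(p[:,2],[2,98]))
s=shot('side');cv2.imwrite('pics/s2.png',cv2.resize(s['img'][60:260,160:400],(720,600)))
```

```text
[0.5045 0.2756 0.2229] 0.3482991649717572 39.99566316604614 [ 0.37795334 -0.18462001 -0.55162529]
0.65 [287.0, 266.4, 83.9, 109.9] [0.50033928 0.27754799 0.06684392] [0.04313187 0.06840412]
```

View pics/s2.png

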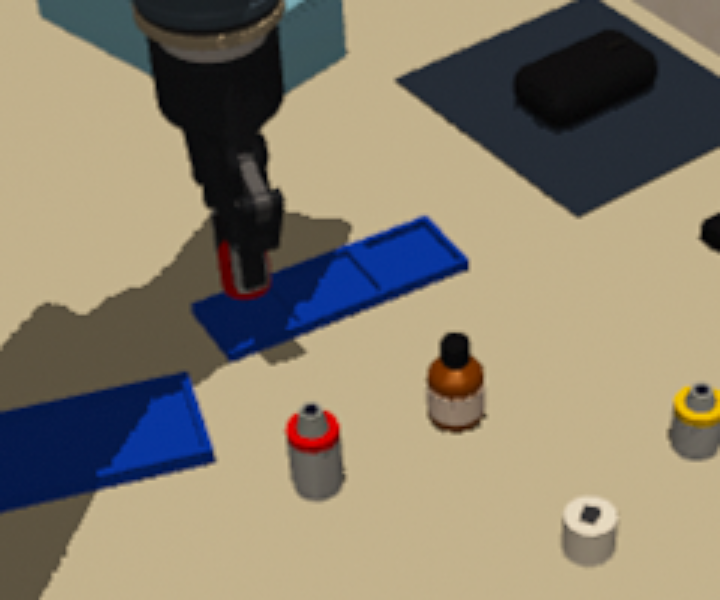

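The side view shows the red specimen held over the near pocket of the small blue tray, at about (245,270). Underside is 40 mm up. Lower and release.

Request:
drive_tool:
  targets:
    - [0,0,-0.04,0,0,0]
    - [0,0,-0.03,0,0,0]
    - [0,0,-0.0175,0,0,0]
    - [0,0,0,0,0,0]
    - [0,0,0,0,0,0]

```text
t: 7.32
eef_pos: [0.5047, 0.2769, 0.1886]
eef_rot: [0.364, 3.12, -0.0]
ft_force: [-0.1, -0.0, -0.5]
finger_gap: 0.347
finger_force: 40.2
```

Request:
drive_tool:
  targets:
    - [0,0,0,0,0,0]
    - [0,0,0,0,0,0]
    - [0,0,0,0,0,0]
    - [0,0,0,0,0,0]
    - [0,0,0,0,0,0]
    - [0,0,0.03,0,0,0]
    - [0,0,0.06,0,0,0]
    - [0,0,0.06,0,0,0]
    - [0,0,0.06,0,0,0]
    - [0,0,0,0,0,0]
  claw: -1

```text
t: 8.15
eef_pos: [0.5056, 0.2776, 0.2762]
eef_rot: [0.363, 3.115, 0.006]
ft_force: [1.2, -0.5, 0.3]
finger_gap: 0.999
finger_force: 0.0
```

Request:
drive_tool:
  targets:
    - [-0.011,-0.097,0,0,0,0]
    - [-0.011,-0.097,0,0,0,0]
    - [-0.011,-0.097,0,0,0,0]
    - [-0.011,-0.097,0,0,0,0]
    - [-0.011,-0.097,0,0,0,0]
    - [-0.011,-0.097,0,0,0,0]
    - [-0.011,-0.097,0,0,0,0]
    - [-0.011,-0.097,0,0,0,0]
    - [-0.011,-0.097,0,0,0,0]
    - [-0.011,-0.097,0,0,0,0]
    - [0,0,0,0,0,0]
    - [0,0,0,0,0,0]

```text
t: 9.15
eef_pos: [0.4598, -0.1135, 0.2718]
eef_rot: [-0.372, -3.119, 0.001]
ft_force: [0.0, 1.5, -0.2]
finger_gap: 1.001
finger_force: 0.0
```

Run:
```python
from h import *
s=shot('top');P=world(s)
for q in ('specimen_red','specimen_green'): print(q,[ (np.round(e['score'],2),np.round(np.nanmedian(P[e['region']],0),4)) for e in ctrl.trace(s,q)])
print(locate(s,P,'specimen_red',(.5045,.2775)))
s=shot('wrist');P=world(s)
print([ (np.round(e['score'],2),np.round(np.nanmedian(P[e['region']],0),4)) for e in ctrl.trace(s,'specimen_green')])
o=ctrl.observe();print(o['t'],np.round(o['eef_pos'],4))
```

```text
specimen_red [(np.float64(0.77), array([0.5024, 0.2726, 0.0304]))]
specimen_green [(np.float64(0.58), array([ 0.4543, -0.1041,  0.0273]))]
(array([0.5041, 0.2753]), 0.016, array([0.5037, 0.2756]), 142, 0.0302)
[(np.float64(0.81), array([ 0.4581, -0.1068,  0.028 ]))]
9.45 [ 0.4608 -0.1094  0.2718]
```

Red stands at (0.504, 0.275) with its top at 30 mm, which is right for the near pocket. Green next.

Request:
drive_tool:
  targets:
    - [0,0,-0.055,0,0,0]
    - [0,0,-0.055,0,0,0]
    - [0,0,-0.055,0,0,0]
    - [0,0,-0.055,0,0,0]
    - [0,0,0,0,0,0]
    - [0,0,0,0,0,0]

```text
t: 9.95
eef_pos: [0.4603, -0.11, 0.1834]
eef_rot: [-0.361, -3.118, -0.0]
ft_force: [0.6, -0.6, -0.0]
finger_gap: 1.001
finger_force: 0.0
```

Request:
drive_tool:
  targets:
    - [0,0,0,0,0,0]
    - [0,0,0,0,0,0]
    - [0,0,0,0,0,0]
    - [0,0,0,0,0,0]
    - [0,0,0,0,0,0]
    - [0,0,0,0,0,0]
    - [0,0,0,0,0,0]
    - [0,0,0,0,0,0]
    - [0,0,0.03,0,0,0]
    - [0,0,0.06,0,0,0]
    - [0,0,0.07,0,0,0]
    - [0,0,0.06,0,0,0]
  claw: 1

```text
t: 10.95
eef_pos: [0.4602, -0.1109, 0.2734]
eef_rot: [-0.364, -3.12, -0.0]
ft_force: [1.2, -0.7, -0.3]
finger_gap: 0.343
finger_force: 39.7
```

Request:
drive_tool:
  targets:
    - [0.0264,0.095,0,0,0,0]
    - [0.0264,0.095,0,0,0,0]
    - [0.0264,0.095,0,0,0,0]
    - [0.0264,0.095,0,0,0,0]
    - [0.0264,0.095,0,0,0,0]
    - [0.0264,0.095,0,0,0,0]
    - [0.0264,0.095,0,0,0,0]
    - [0.0264,0.095,0,0,0,0]
    - [0.0264,0.095,0,0,0,0]
    - [0.0264,0.095,0,0,0,0]
    - [0,0,0,0,0,0]
    - [0,0,0,0,0,0]

```text
t: 11.95
eef_pos: [0.5655, 0.2721, 0.2716]
eef_rot: [-0.356, -3.121, -0.002]
ft_force: [-0.4, -0.5, -1.1]
finger_gap: 0.344
finger_force: 39.8
```

Request:
drive_tool:
  targets:
    - [0,0,-0.06,0,0,0]
    - [0,0,-0.06,0,0,0]
    - [0,0,-0.05,0,0,0]
    - [0,0,-0.03,0,0,0]
    - [0,0,-0.01,0,0,0]
    - [0,0,0,0,0,0]
    - [0,0,0,0,0,0]

```text
t: 12.53
eef_pos: [0.5663, 0.2681, 0.1885]
eef_rot: [0.365, 3.12, -0.0]
ft_force: [0.6, 0.2, 0.0]
finger_gap: 0.341
finger_force: 39.9
```

Request:
drive_tool:
  targets:
    - [0,0,0,0,0,0]
    - [0,0,0,0,0,0]
    - [0,0,0,0,0,0]
    - [0,0,0,0,0,0]
    - [0,0,0,0,0,0]
    - [0,0,0.03,0,0,0]
    - [0,0,0.06,0,0,0]
    - [0,0,0.06,0,0,0]
    - [0,0,0.06,0,0,0]
    - [0,0,0,0,0,0]
  claw: -1

```text
t: 13.37
eef_pos: [0.5674, 0.2696, 0.2775]
eef_rot: [0.363, 3.114, 0.007]
ft_force: [1.2, 0.1, -0.3]
finger_gap: 1.0
finger_force: 0.0
```

Request:
drive_tool:
  targets:
    - [0.0332,-0.0925,0,0,0,0]
    - [0.0332,-0.0925,0,0,0,0]
    - [0.0332,-0.0925,0,0,0,0]
    - [0.0332,-0.0925,0,0,0,0]
    - [0.0332,-0.0925,0,0,0,0]
    - [0.0332,-0.0925,0,0,0,0]
    - [0.0332,-0.0925,0,0,0,0]
    - [0,0,0,0,0,0]
    - [0,0,0,0,0,0]

```text
t: 14.12
eef_pos: [0.6594, 0.0064, 0.2723]
eef_rot: [0.372, 3.119, -0.002]
ft_force: [-0.1, 0.2, -0.1]
finger_gap: 1.0
finger_force: 0.0
```

Run:
```python
from h import *
s=shot('top');P=world(s)
print(locate(s,P,'specimen_red',(.5045,.2775)),locate(s,P,'specimen_green',(.566,.27)))
s=shot('wrist','w2.png');P=world(s)
print(locate(s,P,'objective_short_yellow',(.659,.01)),[ (np.round(e['score'],2),np.round(np.nanmedian(P[e['region']],0),4)) for e in ctrl.trace(s,'objective_short_yellow')])
o=ctrl.observe();print(o['t'],np.round(o['eef_pos'],4))
```

```text
None None
(array([0.6598, 0.0125]), 0.0162, array([0.6596, 0.0127]), 1917, 0.0362) [(np.float64(0.92), array([0.6551, 0.0137, 0.0363]))]
14.4167 [0.6588 0.0119 0.272 ]
```

View pics/w2.png

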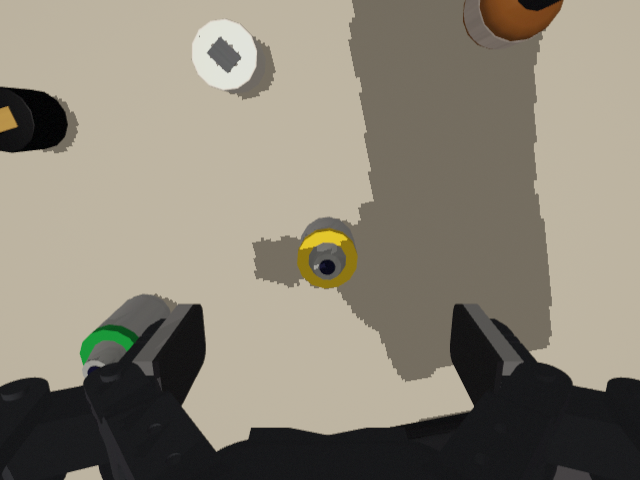

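The wrist view shows the yellow-ringed objective centred between the fingers at (327,255), with the green-ringed one at (110,350) clear of them.

Request:
drive_tool:
  targets:
    - [0,0,-0.055,0,0,0]
    - [0,0,-0.055,0,0,0]
    - [0,0,-0.055,0,0,0]
    - [0,0,-0.05,0,0,0]
    - [0,0,0,0,0,0]
    - [0,0,0,0,0,0]

```text
t: 14.92
eef_pos: [0.6586, 0.011, 0.1853]
eef_rot: [-0.361, -3.119, 0.0]
ft_force: [0.2, 0.3, -0.4]
finger_gap: 1.001
finger_force: 0.0
```

Request:
drive_tool:
  targets:
    - [0,0,0,0,0,0]
    - [0,0,0,0,0,0]
    - [0,0,0,0,0,0]
    - [0,0,0,0,0,0]
    - [0,0,0,0,0,0]
    - [0,0,0,0,0,0]
    - [0,0,0,0,0,0]
    - [0,0,0,0,0,0]
    - [0,0,0.03,0,0,0]
    - [0,0,0.06,0,0,0]
    - [0,0,0.07,0,0,0]
    - [0,0,0.06,0,0,0]
  claw: 1

```text
t: 15.92
eef_pos: [0.6589, 0.01, 0.2759]
eef_rot: [0.364, 3.12, -0.0]
ft_force: [0.6, 0.4, -0.7]
finger_gap: 0.353
finger_force: 39.7
```

Run:
```python
from h import *
s=shot('top');P=world(s)
for q,c in (('specimen_red',(.5045,.2755)),('specimen_green',(.566,.27))):
    print([(np.round(e['score'],2),e['box'],np.round(np.nanmedian(P[e['region']],0),4)) for e in ctrl.trace(s,q)])
    m=np.hypot(P[...,0]-c[0],P[...,1]-c[1])<.03; t=P[m&(abs(P[...,2]-.031)<.005)]; print(len(t),cv2.minEnclosingCircle(t[:,:2].astype(np.float32)) if len(t) else '',np.median(t[:,2]) if len(t) else '')
o=ctrl.observe();print(o['t'],np.round(o['eef_pos'],4),o['finger_gap'])
```

```text
[]
0  
[]
0  
16.0667 [0.6596 0.01   0.2767] 0.35119567702187465
```

Run:
```python
from h import *
s=shot('side');P=world(s)
cv2.imwrite('pics/s3.png',cv2.resize(s['img'][60:300,160:480],(800,600)))
for c in ((.5045,.2755),(.566,.27)):
    m=np.hypot(P[...,0]-c[0],P[...,1]-c[1])<.03; t=P[m&(abs(P[...,2]-.031)<.005)]; print(len(t),cv2.minEnclosingCircle(t[:,:2].astype(np.float32)) if len(t) else '',np.median(t[:,2]) if len(t) else '')
```

```text
150 ((0.5060644149780273, 0.275873601436615), 0.01766408421099186) 0.029508355968655253
141 ((0.5663370490074158, 0.26513317227363586), 0.018009398132562637) 0.0298292284097057
```

View pics/s3.png

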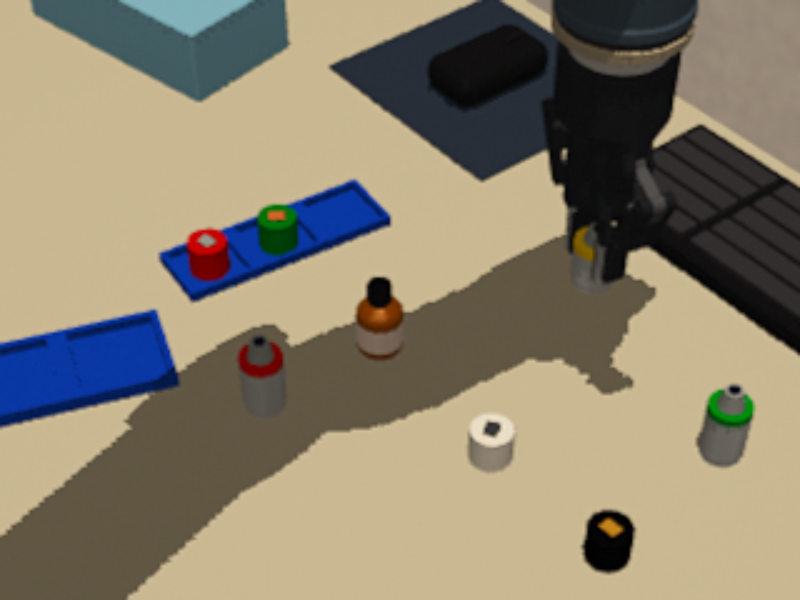

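Red at (208,252) and green at (277,228) stand upright in the near and middle pockets. The yellow objective is held and goes to the far pocket.

Request:
drive_tool:
  targets:
    - [-0.0112,0.0912,0,0,0,0]
    - [-0.0112,0.0912,0,0,0,0]
    - [-0.0112,0.0912,0,0,0,0]
    - [-0.0112,0.0912,0,0,0,0]
    - [-0.0112,0.0912,0,0,0,0]
    - [-0.0112,0.0912,0,0,0,0]
    - [-0.0112,0.0912,0,0,0,0]
    - [0,0,0,0,0,0]
    - [0,0,0,0,0,0]

```text
t: 16.87
eef_pos: [0.626, 0.269, 0.2722]
eef_rot: [-0.354, -3.118, -0.0]
ft_force: [0.2, -0.3, -1.2]
finger_gap: 0.357
finger_force: 39.9
```

Request:
drive_tool:
  targets:
    - [0,0,-0.06,0,0,0]
    - [0,0,-0.06,0,0,0]
    - [0,0,-0.05,0,0,0]
    - [0,0,-0.03,0,0,0]
    - [0,0,-0.01,0,0,0]
    - [0,0,0,0,0,0]
    - [0,0,0,0,0,0]

```text
t: 17.45
eef_pos: [0.6279, 0.2644, 0.1897]
eef_rot: [-0.365, -3.12, 0.001]
ft_force: [-0.0, 0.4, -1.6]
finger_gap: 0.353
finger_force: 41.1
```

Request:
drive_tool:
  targets:
    - [0,0,0,0,0,0]
    - [0,0,0,0,0,0]
    - [0,0,0,0,0,0]
    - [0,0,0,0,0,0]
    - [0,0,0,0,0,0]
    - [0,0,0.03,0,0,0]
    - [0,0,0.06,0,0,0]
    - [0,0,0.06,0,0,0]
    - [0,0,0.06,0,0,0]
    - [0,0,0,0,0,0]
  claw: -1

```text
t: 18.28
eef_pos: [0.6291, 0.266, 0.28]
eef_rot: [0.363, 3.114, 0.007]
ft_force: [1.1, 0.3, -0.0]
finger_gap: 1.0
finger_force: 0.0
```

Request:
drive_tool:
  targets:
    - [-0.0185,-0.0984,0,0,0,0]
    - [-0.0185,-0.0984,0,0,0,0]
    - [-0.0185,-0.0984,0,0,0,0]
    - [-0.0185,-0.0984,0,0,0,0]
    - [-0.0185,-0.0984,0,0,0,0]
    - [-0.0185,-0.0984,0,0,0,0]
    - [-0.0185,-0.0984,0,0,0,0]
    - [-0.0185,-0.0984,0,0,0,0]
    - [-0.0185,-0.0984,0,0,0,0]
    - [-0.0185,-0.0984,0,0,0,0]
    - [0,0,0,0,0,0]
    - [0,0,0,0,0,0]

```text
t: 19.28
eef_pos: [0.5529, -0.1314, 0.2746]
eef_rot: [0.372, 3.119, -0.002]
ft_force: [0.5, 0.3, 0.4]
finger_gap: 1.002
finger_force: 0.0
```

```bash
cat >> h.py <<'E'
def discs(P,cs,o,ang):
    u=np.array([np.cos(ang),np.sin(ang)]);x=np.array([-u[1],u[0]])
    for c,h in cs:
        m=np.hypot(P[...,0]-c[0],P[...,1]-c[1])<.03; t=P[m&(abs(P[...,2]-h)<.004)]
        if len(t)<10: print(c,'none');continue
        k=np.array(cv2.minEnclosingCircle(t[:,:2].astype(np.float32))[0]);d=k-o
        print(c,np.round(k,4),'top z',np.round(np.median(t[:,2]),4),'across mm',np.round(d@x*1e3,1),'along mm',np.round(d@u*1e3,1))
E
python3 - <<'E'
from h import *
B=(((.5045,.2755),.031),((.566,.267),.031),((.6276,.2636),.039))
for n in ('top','side'):
    s=shot(n,n+'4.png');P=world(s);discs(P,B,np.array([.566,.2705]),np.radians(-6.4))
cv2.imwrite('pics/s4.png',cv2.resize(s['img'][60:260,160:400],(720,600)))
s=shot('wrist');P=world(s);print(locate(s,P,'specimen_black',(.5535,-.129)))
o=ctrl.observe();print(o['t'],np.round(o['eef_pos'],4))
E
```

```text
(0.5045, 0.2755) [0.5038 0.2753] top z 0.0313 across mm -2.2 along mm -62.3
(0.566, 0.267) [0.5656 0.2663] top z 0.031 across mm -4.3 along mm 0.0
(0.6276, 0.2636) [0.6266 0.263 ] top z 0.0389 across mm -0.7 along mm 61.1
(0.5045, 0.2755) [0.5052 0.2752] top z 0.0297 across mm -2.1 along mm -61.0
(0.566, 0.267) [0.5661 0.2662] top z 0.0299 across mm -4.2 along mm 0.6
(0.6276, 0.2636) [0.6285 0.2623] top z 0.0378 across mm -1.2 along mm 63.0
(array([ 0.5546, -0.1278]), 0.016, array([ 0.5542, -0.1276]), 2478, 0.0282)
19.4833 [ 0.5541 -0.1264  0.2741]
```

View pics/s4.png

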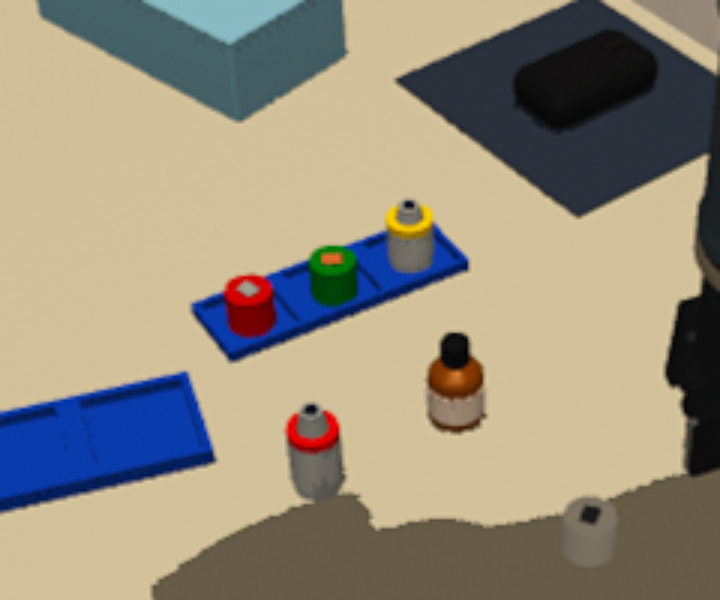

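The blue kit is complete: red (248,303), green (332,275) and yellow (410,237) are all upright and within 4.3 mm of their pocket centres. Now the black specimen.

Request:
drive_tool:
  targets:
    - [0,-0.004,-0.055,0,0,0]
    - [0,0,-0.055,0,0,0]
    - [0,0,-0.06,0,0,0]
    - [0,0,-0.055,0,0,0]
    - [0,0,0,0,0,0]
    - [0,0,0,0,0,0]

```text
t: 19.98
eef_pos: [0.5537, -0.1283, 0.1833]
eef_rot: [-0.36, -3.119, -0.001]
ft_force: [0.6, 0.1, 1.3]
finger_gap: 1.0
finger_force: 0.0
```

Request:
drive_tool:
  targets:
    - [0,0,0,0,0,0]
    - [0,0,0,0,0,0]
    - [0,0,0,0,0,0]
    - [0,0,0,0,0,0]
    - [0,0,0,0,0,0]
    - [0,0,0,0,0,0]
    - [0,0,0,0,0,0]
    - [0,0,0,0,0,0]
    - [0,0,0.03,0,0,0]
    - [0,0,0.06,0,0,0]
    - [0,0,0.07,0,0,0]
    - [0,0,0.06,0,0,0]
  claw: 1

```text
t: 20.98
eef_pos: [0.5535, -0.1298, 0.2735]
eef_rot: [0.364, 3.12, -0.0]
ft_force: [0.7, -0.7, -0.5]
finger_gap: 0.344
finger_force: 39.6
```

Request:
drive_tool:
  targets:
    - [0.0205,-0.0772,0,0,0,0]
    - [0.0205,-0.0772,0,0,0,0]
    - [0.0205,-0.0772,0,0,0,0]
    - [0.0205,-0.0772,0,0,0,0]
    - [0.0205,-0.0772,0,0,0,0]
    - [0,0,0,0,0,0]
    - [0,0,0,0,0,0]

```text
t: 21.57
eef_pos: [0.5941, -0.2866, 0.2718]
eef_rot: [0.369, 3.12, -0.002]
ft_force: [-0.1, 1.2, -1.1]
finger_gap: 0.347
finger_force: 39.7
```

Request:
drive_tool:
  targets:
    - [0,0,-0.06,0,0,0]
    - [0,0,-0.06,0,0,0]
    - [0,0,-0.05,0,0,0]
    - [0,0,-0.03,0,0,0]
    - [0,0,-0.01,0,0,0]
    - [0,0,0,0,0,0]
    - [0,0,0,0,0,0]

```text
t: 22.15
eef_pos: [0.595, -0.2835, 0.1886]
eef_rot: [0.362, 3.12, 0.0]
ft_force: [0.3, 0.6, 0.2]
finger_gap: 0.346
finger_force: 41.8
```

Request:
drive_tool:
  targets:
    - [0,0,0,0,0,0]
    - [0,0,0,0,0,0]
    - [0,0,0,0,0,0]
    - [0,0,0,0,0,0]
    - [0,0,0,0,0,0]
    - [0,0,0.03,0,0,0]
    - [0,0,0.06,0,0,0]
    - [0,0,0.06,0,0,0]
    - [0,0,0.06,0,0,0]
    - [0,0,0.02,0,0,0]
  claw: -1

```text
t: 22.98
eef_pos: [0.5954, -0.2846, 0.2845]
eef_rot: [0.363, 3.115, -0.003]
ft_force: [0.2, -0.1, 0.3]
finger_gap: 1.003
finger_force: 0.0
```

Request:
drive_tool:
  targets:
    - [-0.0317,0.0935,0,0,0,0]
    - [-0.0317,0.0935,0,0,0,0]
    - [-0.0317,0.0935,0,0,0,0]
    - [-0.0317,0.0935,0,0,0,0]
    - [-0.0317,0.0935,0,0,0,0]
    - [-0.0317,0.0935,0,0,0,0]
    - [-0.0317,0.0935,0,0,0,0]
    - [-0.0317,0.0935,0,0,0,0]
    - [-0.0317,0.0935,0,0,0,0]
    - [-0.0317,0.0935,0,0,0,0]
    - [-0.0317,0.0935,0,0,0,0]
    - [0,0,0,0,0,0]

```text
t: 23.98
eef_pos: [0.4526, 0.1352, 0.2802]
eef_rot: [-0.346, -3.121, -0.006]
ft_force: [0.3, 0.8, -0.2]
finger_gap: 1.003
finger_force: 0.0
```

Run:
```python
from h import *
for n in ('top','side'):
    s=shot(n);P=world(s);discs(P,[((.5946,-.285),.031)],np.array([.5345,-.2697]),np.radians(-14.3))
s=shot('wrist','w5.png');P=world(s);print(locate(s,P,'objective_long_red',(.4555,.127)))
o=ctrl.observe();print(o['t'],np.round(o['eef_pos'],4))
```

```text
(0.5946, -0.285) [ 0.5942 -0.2849] top z 0.031 across mm 0.0 along mm 61.6
(0.5946, -0.285) [ 0.5947 -0.2858] top z 0.0302 across mm -0.7 along mm 62.3
(array([0.456 , 0.1297]), 0.0162, array([0.4557, 0.1297]), 1855, 0.0482)
24.1833 [0.4554 0.1265 0.2801]
```

View pics/w5.png

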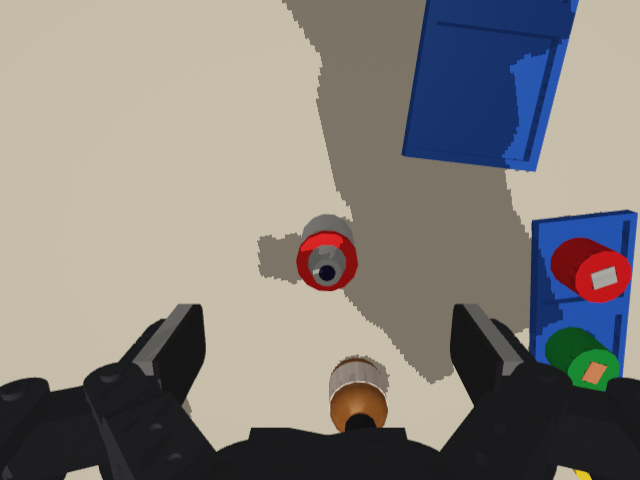

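The wrist view shows the red-ringed long objective centred at (327,260), with the bottle at (358,400) off to one side. Black sits in orange's far pocket, well centred.

Request:
drive_tool:
  targets:
    - [0,0.002,-0.055,0,0,0]
    - [0,0,-0.055,0,0,0]
    - [0,0,-0.055,0,0,0]
    - [0,0,-0.055,0,0,0]
    - [0,0,0,0,0,0]
    - [0,0,0,0,0,0]

```text
t: 24.68
eef_pos: [0.4554, 0.1265, 0.1914]
eef_rot: [-0.367, -3.118, 0.003]
ft_force: [0.2, -1.1, 0.3]
finger_gap: 1.0
finger_force: 0.0
```

Request:
drive_tool:
  targets:
    - [0,0,0,0,0,0]
    - [0,0,0,0,0,0]
    - [0,0,0,0,0,0]
    - [0,0,0,0,0,0]
    - [0,0,0,0,0,0]
    - [0,0,0,0,0,0]
    - [0,0,0,0,0,0]
    - [0,0,0,0,0,0]
    - [0,0,0.03,0,0,0]
    - [0,0,0.06,0,0,0]
    - [0,0,0.07,0,0,0]
    - [0,0,0.06,0,0,0]
  claw: 1

```text
t: 25.68
eef_pos: [0.4549, 0.1281, 0.2813]
eef_rot: [-0.363, -3.12, 0.0]
ft_force: [1.2, 0.9, -2.5]
finger_gap: 0.354
finger_force: 39.9
```

Request:
drive_tool:
  targets:
    - [0.0048,-0.0955,0,0,0,0]
    - [0.0048,-0.0955,0,0,0,0]
    - [0.0048,-0.0955,0,0,0,0]
    - [0.0048,-0.0955,0,0,0,0]
    - [0.0048,-0.0955,0,0,0,0]
    - [0.0048,-0.0955,0,0,0,0]
    - [0.0048,-0.0955,0,0,0,0]
    - [0.0048,-0.0955,0,0,0,0]
    - [0.0048,-0.0955,0,0,0,0]
    - [0.0048,-0.0955,0,0,0,0]
    - [0,0,0,0,0,0]
    - [0,0,0,0,0,0]

```text
t: 26.68
eef_pos: [0.4736, -0.2564, 0.2799]
eef_rot: [-0.371, -3.12, 0.001]
ft_force: [0.4, 1.3, -1.1]
finger_gap: 0.357
finger_force: 40.1
```

Request:
drive_tool:
  targets:
    - [0,0,-0.06,0,0,0]
    - [0,0,-0.06,0,0,0]
    - [0,0,-0.05,0,0,0]
    - [0,0,-0.03,0,0,0]
    - [0,0,-0.01,0,0,0]
    - [0,0,0,0,0,0]
    - [0,0,0,0,0,0]

```text
t: 27.27
eef_pos: [0.4746, -0.2525, 0.1962]
eef_rot: [-0.36, -3.121, -0.001]
ft_force: [0.3, -0.8, -2.5]
finger_gap: 0.359
finger_force: 40.4
```

Request:
drive_tool:
  targets:
    - [0,0,-0.003,0,0,0]
    - [0,0,0,0,0,0]

```text
t: 27.43
eef_pos: [0.4747, -0.2529, 0.1954]
eef_rot: [0.361, 3.12, 0.001]
ft_force: [-1.3, 2.6, 5.2]
finger_gap: 0.357
finger_force: 41.1
```

Request:
drive_tool:
  targets:
    - [0,0,0,0,0,0]
    - [0,0,0,0,0,0]
    - [0,0,0,0,0,0]
    - [0,0,0,0,0,0]
    - [0,0,0,0,0,0]
    - [0,0,0.03,0,0,0]
    - [0,0,0.06,0,0,0]
    - [0,0,0.07,0,0,0]
    - [0,0,0.07,0,0,0]
    - [0,0,0.07,0,0,0]
    - [0,0,0,0,0,0]
  claw: -1

```text
t: 28.35
eef_pos: [0.4754, -0.2546, 0.3195]
eef_rot: [0.363, 3.113, -0.004]
ft_force: [0.2, 0.2, -0.3]
finger_gap: 1.001
finger_force: 0.0
```

Request:
drive_tool:
  targets:
    - [0,0.08,0,0,0,0]
    - [0,0.08,0,0,0,0]
    - [0,0.08,0,0,0,0]
    - [0,0.08,0,0,0,0]
    - [0,0.08,0,0,0,0]
    - [0,0.08,0,0,0,0]
    - [0,0.08,0,0,0,0]
    - [0,0,0,0,0,0]
    - [0,0,0,0,0,0]
    - [0,0,0,0,0,0]

```text
t: 29.18
eef_pos: [0.4743, -0.0303, 0.3145]
eef_rot: [-0.363, -3.12, 0.001]
ft_force: [-0.4, -0.5, -0.1]
finger_gap: 1.0
finger_force: 0.0
```

Run:
```python
from h import *
B=(((.5045,.2755),.031),((.566,.267),.031),((.6276,.2636),.039))
O=[((.5946,-.285),.031),((.4744,-.2544),.051)]
for n in ('top','side'):
    s=shot(n);P=world(s);discs(P,B,np.array([.566,.2705]),np.radians(-6.4));discs(P,O,np.array([.5345,-.2697]),np.radians(-14.3))
    for q in ('specimen_white','objective_long_green'): print(q,locate(s,P,q))
cv2.imwrite('pics/s6.png',cv2.resize(s['img'][110:410,120:520],(800,600)))
print(ctrl.observe()['t'])
```

```text
(0.5045, 0.2755) [0.5048 0.2756] top z 0.031 across mm -1.8 along mm -61.4
(0.566, 0.267) [0.5659 0.2664] top z 0.0309 across mm -4.1 along mm 0.3
(0.6276, 0.2636) [0.6269 0.2632] top z 0.0388 across mm -0.5 along mm 61.4
(0.5946, -0.285) [ 0.595  -0.2843] top z 0.0309 across mm 0.8 along mm 62.3
(0.4744, -0.2544) [ 0.4739 -0.2534] top z 0.0513 across mm 0.8 along mm -62.8
specimen_white (array([0.6336, 0.2486]), 0.0017, array([0.6336, 0.2486]), 2, 0.0263)
objective_long_green (array([0., 0.]), 0.0, array([0., 0.]), 0, nan)
(0.5045, 0.2755) [0.5068 0.2739] top z 0.0297 across mm -3.2 along mm -59.2
(0.566, 0.267) [0.5667 0.2661] top z 0.0298 across mm -4.3 along mm 1.2
(0.6276, 0.2636) [0.6285 0.2618] top z 0.0382 across mm -1.7 along mm 63.1
(0.5946, -0.285) [ 0.5958 -0.2849] top z 0.03 across mm 0.4 along mm 63.1
(0.4744, -0.2544) [ 0.4747 -0.2537] top z 0.0502 across mm 0.8 along mm -61.9
specimen_white None
objective_long_green (array([ 0.682 , -0.1132]), 0.0168, array([ 0.6802, -0.1133]), 142, 0.0471)
29.4833
  return _methods._mean(a, axis=axis, dtype=dtype,
  ret = ret.dtype.type(ret / rcount)
```

View pics/s6.png

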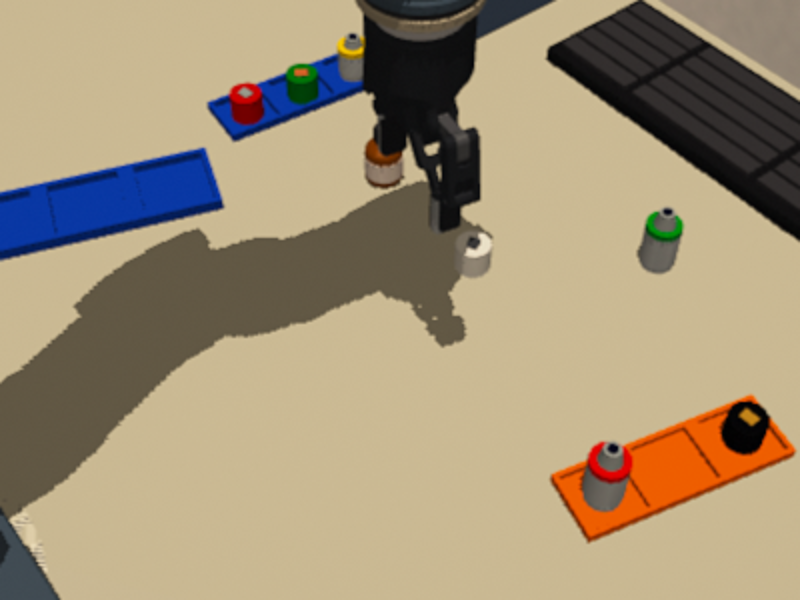

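The picture shows all five things upright in their pockets: blue at (246,103), (302,83) and (350,57), orange at (606,477) and (745,427). The white specimen (473,254), green-ringed objective (660,240) and bottle (384,162) are still standing, and the gripper is open and clear of everything. I'm handing in.

```bash
python3 -c "
from plant import ctrl
print(ctrl.finish_job())"
```

```text
the job is handed in; nothing more can be done
None
```

I filled the blue tray first (red specimen, green specimen, yellow-ringed objective), then the orange tray (black specimen, red-ringed objective); all five stood upright within about 5 mm of their pocket centres, the three items to leave alone were still standing, and I handed the job in at about 29.5 s, with no verdict returned.

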